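# Fold the storage box leaf open

## Task

The hinged lid leaf of the wooden storage box stands half open, and the grey cup is in the way on the bare table where the leaf has to land. With the fingertips only, first push the cup along the table until it stands clear of where the leaf will lie, upright and never lifted, then push the leaf over its spine and press it down, without slamming it, until it lies fully flat on the other side. The leaf must not strike the cup; leave everything else where it stands, and finish with the hand clear.

Things in the scene. Friction and masses are not known exactly. Their poses are not given: they have to be found in the camera images.
- box: low open wooden tray fixed to the table, 12 mm high. Origin on the table under the middle of the spine (hinge line, 12 mm up); x axis runs level along the spine, z up. The tray lies at y = 4 to 124 mm, x = -75 to 75 mm (contents lower than 12 mm). The leaf must land on the bare table at y = 0 to -124 mm, x = -75 to 75 mm.
- leaf (a joint): leaf angle about the spine, rad: 0 shut over the tray, pi/2 upright, pi (its stop) flat on the box's -y side. Starts at 0.75 to 1.15. The hinge is stiff (about 0.14 N m): the leaf stays at any angle and does not fall by itself. Wooden panel, 6 mm thick, about 0.12 kg, 150 mm along the spine, reaching 124 mm from it. Push it from the tray side, following its arc.
- leaf_edge (a point): middle of the leaf's free edge, on its inner face, 124 mm from the hinge line. The inner face (down when shut, up when open) is plain and its plane holds the hinge line; two 6 mm battens on the outer face are its feet when open, so the inner face then lies 12 mm above the table.
- cup: grey ceramic cup, empty, no handle, 76 mm across over the lower 25 mm tapering to 68 mm at the rim, 65 mm tall, about 0.22 kg; loose, upright on the table on the landing side. Origin under its centre.
- opener: steel bottle opener lying flat, 128 x 36 x 6 mm, bystander; origin under its middle
- strip_tray: clear open battery strip tray, 35 x 100 x 16 mm, bystander; origin under its centre
- jar: small capped amber glass cream jar, 54 mm across, 45 mm tall, bystander; origin under its centre
- drying_pot: small round white drying pot with a sloping top, 56 mm across, 50 mm tall, bystander; origin under its centre
- clock: black alarm clock, 40 x 90 x 70 mm tall, bystander; origin under its centre
- glasses_case: grey rounded spectacle case, 60 x 155 x 35 mm, bystander; origin under its centre
- sanitiser: white hearing aid sanitiser, fixed, 75 x 120 x 30 mm plus a 7 mm sliding cover on top, bystander; origin under its centre
- cover_grip (a point): ridge on the sanitiser's sliding cover, 40 mm above the table; leave alone
There are look-alikes about, which are no part of the job. Several things have the shape of the box; the one meant has the colours described above.

How it is judged:
By the outcome, as a careful person would: the job done as asked, in the order asked, and still so for the second after the job is handed in, with the robot touching nothing.
It also fails if it takes over 54 s, if anything falls off the work surface, if the arm or the gripper's body presses on something with over 40 N, if the wrist force passes 120 N, or if a joint passes its speed limit or range.

## Robot

A 6-joint arm with a two-finger parallel gripper is mounted at the origin on the work surface. World frame = base frame: x ahead of the robot, y to its left, z up, the work surface at z = 0. Lengths are in m, angles in rad, forces in N, time in s.
With the tool pointing down it reaches from about 0.25 to 0.775 m from the base axis. Payload 8.9 kg.
Tool frame: the origin (TCP) lies midway between the tips of the shut fingers; the grasp point (between the pads) lies 19 mm behind it (r.grip_point_offset is the distance from the TCP to the grasp point, in m); z points along the fingers, y is the line along which they close (so a half turn about z gives the same grasp; the last joint's range is limited). The gripper opens to 85 mm and grips with 20 to 120 N. Pads are 22 mm wide; open, the fingers measure 114 mm over their backs; the gripper's body (76 mm by 85 mm) begins 54 mm behind the grasp point. The pads swing forward as they close: fully open they stand 13 mm farther back than shut.
Start: joints at [-1.362, 0.291, -0.153, 1.127, 0, 1.431], TCP at [0.179, -0.494, 0.231] pointing down, gripper open.
Joint ranges: [-2.52, 2.52], [-0.91, 1.74], [-1.3, 1.37], [-1.96, 2.02], [-1.52, 1.47], [-3.14, 3.14]. Speed limits (rad/s): [2.22, 2.22, 2.79, 3.14, 3.14, 3.14].

## Interface

Orientations are given as a unit quaternion [w, x, y, z].
In Python, from bench import r gives the robot as it stands. The module is installed in compiled form; this text tells all that it offers.
- The arm moves only by the tool jog_arm, never from a script. Its argument "increments" is a list that holds one entry, the list of rows, each a list of 7 numbers: the gripper's target within -1 to 1 (shut at 1, half-way at 0, fully open at -1), then the shift along the tool's x, y, z each as a share of 50 mm, from -1 to 1, then the turn, a rotation vector about the tool's x, y, z each as a share of 1.5 rad, from -1 to 1. A call has 1 to 12 rows; each row shifts and turns the commanded pose from where the row before left it, along the tool's axes as they then stand; what a row does not reach is not made up. A row lasts 1/8 s, in which the tool goes at most 62.5 mm and 10.7 degrees, less where a joint would pass 70% of its speed; a pose out of reach is approached as far as the arm can. A call with a number of a shift or a turn outside -1 to 1 is refused whole. A call with a gripper value outside its range is refused whole. The fingers move at their own pace and stop on an object; the grip force is fixed at half the most. Time passes only in rows, so rows that do not move let the fingers close. It gives the time, the measured TCP pose, the force, the opening and the grip force at its end, in the units of the state.
- r.get_state(): the state, without advancing time (a new reading comes with each control period).
- r.camera(name): name is "scene" or "top" or "wrist"; returns the picture (420x560x3 uint8, red, green, blue); there is no depth.
- r.camera_params(name): a dict with "fx", "fy", "cx", "cy" (pixels), "pose" (4x4, takes a point from camera to world coordinates). Camera axes: x right, y down, z forward; pixel columns grow to the right and rows downward; lengths in m; the calibration is good to about 2 mm. A picture is of the moment at which its call begins: read the wrist's pose just before it. camera_params takes no time and is no camera call; for the wrist camera it gives the pose at the moment of the call.
- r.sign_off(): hands the job in; it is judged then, once.
The state is a dict: "time_s": time; "joint_positions": joint angles; "qd": joint speeds; "joint_efforts": joint torques, N m; "eef_pos": TCP position; "tcp_rot": TCP orientation; "force": force on the tool from outside, world axes, zero at the start; "wrist_torque": the same for the moment, N m; "width": finger opening in m; "grip_force": force on a finger pad.
Only numpy, scipy, OpenCV 4.12 (cv2) and the standard library are available. Lean on these libraries where they do the work, as an engineer would, in place of code of your own. Each camera call takes 0.05 s, during which the arm holds its last target. There are 200 camera calls.

## Working session

There is one attempt and no reset: what is moved stays moved. The work goes in short steps, Python scripts to look and compute and a tool call to move; the robot and the scene stay as the last step left them, time stands still between calls to the robot, and variables do not carry over. Pictures are saved under pics/ and viewed, at most 10 in all, crops included, and the job is handed in when it is done.

Besides the shell and the picture viewer there is one more tool, called after ">>>" by a JSON object that holds its "fn" and its "kwargs". jog_arm: Moves the arm, as the interface text tells. Its arguments: {"type":"object","properties":{"increments":{"type":"array","items":{"type":"array","items":{"type":"array","items":{"type":"number","minimum":-1,"maximum":1}}}}},"required":["increments"]}

```bash
mkdir -p pics
cat > h.py <<'E'
import numpy as np, cv2
from bench import r
def snap(n,f,crop=None,s=1):
    im=r.camera(n)[:,:,::-1]
    if crop: im=im[crop[1]:crop[3],crop[0]:crop[2]]
    cv2.imwrite('pics/'+f,cv2.resize(im,None,fx=s,fy=s,interpolation=cv2.INTER_CUBIC))
def px(n,u,v,z):
    p=r.camera_params(n);T=np.array(p['pose']);d=T[:3,:3]@[(u-p['cx'])/p['fx'],(v-p['cy'])/p['fy'],1]
    return T[:3,3]+d*(z-T[2,3])/d[2]
def proj(n,P):
    p=r.camera_params(n);T=np.array(p['pose']);c=T[:3,:3].T@(np.array(P)-T[:3,3])
    return [p['fx']*c[0]/c[2]+p['cx'],p['fy']*c[1]/c[2]+p['cy']]
E
python3 - <<'E'
from h import *
snap('top','t1.png',s=1.42);snap('scene','s1.png',s=1.42)
for n in('top','scene'):print(np.round(r.camera_params(n)['pose'],3),r.camera_params(n)['fx'])
print(r.get_state())
E
```

```text
[[-0.029 -0.996  0.09   0.418]
 [-0.999  0.03   0.012  0.057]
 [-0.015 -0.089 -0.996  1.017]
 [ 0.     0.     0.     1.   ]] 398.9604383323576
[[ 0.273  0.639 -0.719  1.249]
 [ 0.962 -0.185  0.201 -0.15 ]
 [-0.005 -0.747 -0.665  0.768]
 [ 0.     0.     0.     1.   ]] 427.14213012216203
{'time_s': 0.1, 'joint_positions': array([-1.36228174e+00,  2.91214095e-01, -1.53999924e-01,  1.12673440e+00,
       -7.72556336e-06,  1.43151904e+00]), 'qd': array([-0.00047166, -0.00081697, -0.000109  ,  0.00140176, -0.00026739,
        0.00046847]), 'joint_efforts': array([ 1.63175999e-03, -5.37980282e+01,  3.31917465e+01,  9.33015312e-03,
       -1.37589421e-05,  4.09193660e-06]), 'eef_pos': array([ 0.17886481, -0.4931865 ,  0.23081387]), 'tcp_rot': array([-5.75566620e-04,  9.84918001e-01,  1.73020806e-01, -2.37984018e-05]), 'force': array([ 0.53239097, -0.15372495,  0.54886284]), 'wrist_torque': array([ 0.05897954, -0.00300341,  0.02077138]), 'grip_force': 0.0, 'width': 0.08532316820541096}
```

View pics/t1.png

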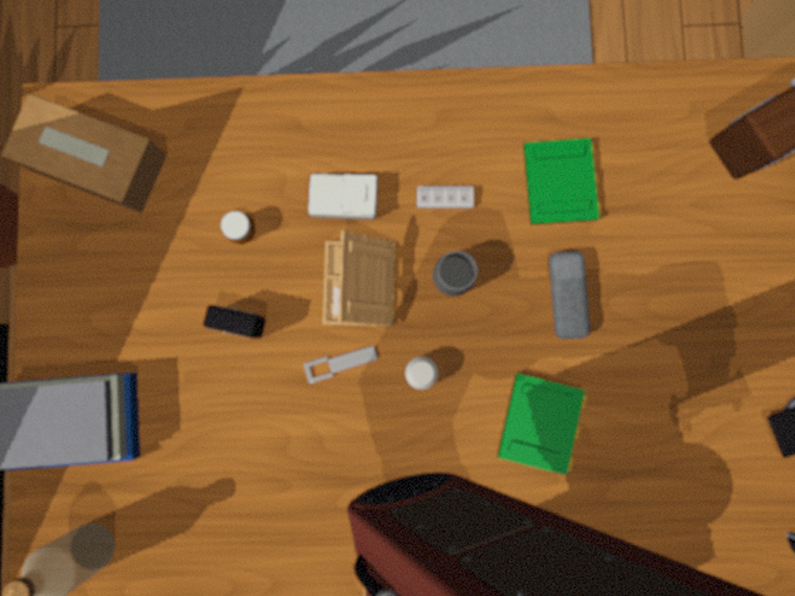

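View pics/s1.png

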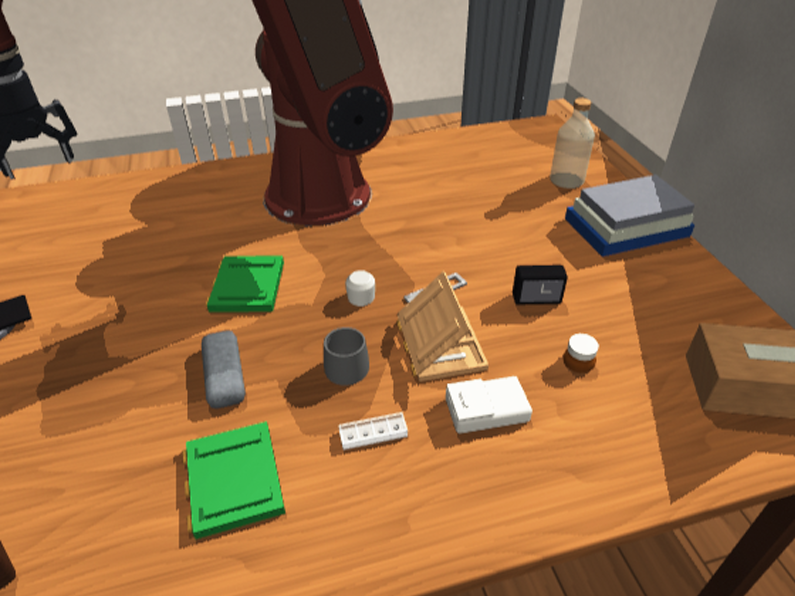

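The top view shows the box at (325–398, 232–326), with its leaf leaning over the tray and the spine on the right at about u=395. The cup is at (456,272), and the landing side is to the right (world −y). I'll enlarge that area.

Run:
```python
from h import *
snap('top','t2.png',(210,110,430,275),3.6)
snap('scene','s2.png',(220,180,370,290),5)
```

```text
(no output)
```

View pics/t2.png

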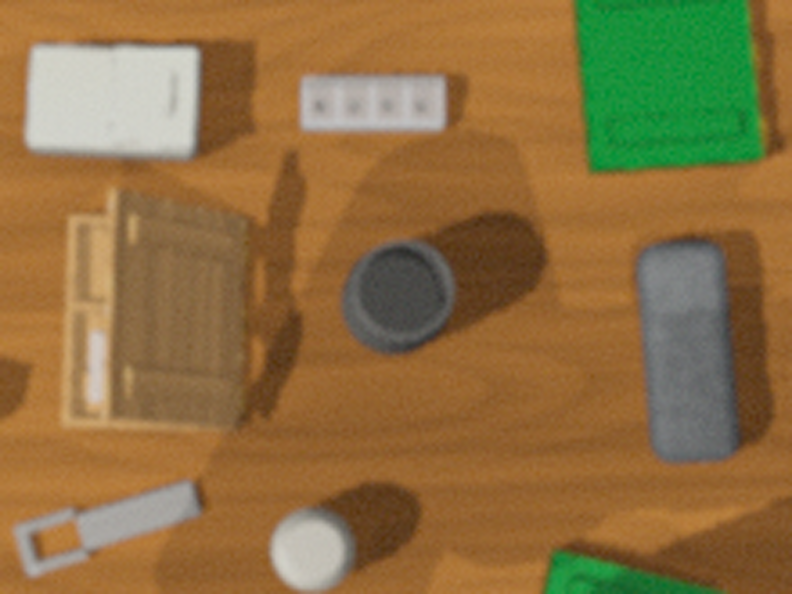

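View pics/s2.png

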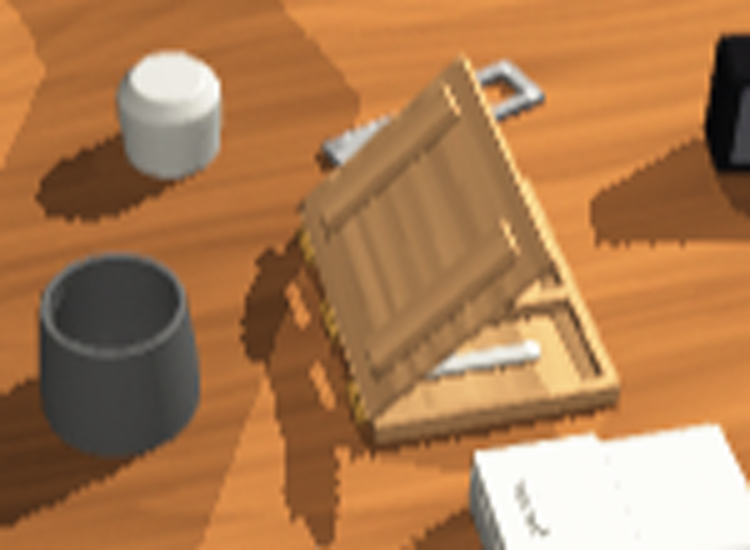

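```bash
cat >> h.py <<'E'
def tc(U,V,z): return px('top',210+U/3.6,110+V/3.6,z)
E
python3 - <<'E'
from h import *
np.set_printoptions(precision=4,suppress=True)
for n,U,V,z in [('trayFL',70,215,.012),('trayNL',65,427,.012),('spN',242,428,.015),('spF',248,218,.015),('cuprim',405,290,.065),('cupbaseleft',341,300,.015),('cupbot',395,355,.01),('case NE',645,243,.02),('caseSW',655,460,.02),('strip l bottom',302,130,.016),('strip r b',446,130,.016),('drypot',312,550,.05),('open r t',195,482,.006),('openrb',202,507,.006),('openl',14,525,.006),('sanBL',27,150,.037),('sanBR',192,158,.037),('green',590,170,.02),('green2',555,552,.02)]:
    print(n,tc(U,V,z))
# refine: fit box pose
a=tc(70,215,.012);b=tc(65,427,.012);c=tc(242,428,.015);d=tc(248,218,.015)
print(np.linalg.norm(a-b),np.linalg.norm(c-d),np.linalg.norm(b-c),np.linalg.norm(a-d))
for U,V in((112,188),(110,422)):
  for th in(.75,.85,.95,1.05,1.15): print(th,tc(U,V,.012+.124*np.sin(th)),.124*np.cos(th))
E
```

```text
trayFL [0.6232 0.1766 0.012 ]
trayNL [0.4726 0.183  0.012 ]
spN [0.468  0.0589 0.015 ]
spF [0.6164 0.0503 0.015 ]
cuprim [ 0.5545 -0.0527  0.065 ]
cupbaseleft [ 0.5559 -0.0133  0.015 ]
cupbot [ 0.5165 -0.0502  0.01  ]
case NE [ 0.5888 -0.2268  0.02  ]
caseSW [ 0.4372 -0.2253  0.02  ]
strip l bottom [0.6783 0.01   0.016 ]
strip r b [ 0.675 -0.092  0.016]
drypot [0.3834 0.0146 0.05  ]
open r t [0.4315 0.0931 0.006 ]
openrb [0.4139 0.0887 0.006 ]
openl [0.4052 0.2209 0.006 ]
sanBL [0.665  0.2027 0.037 ]
sanBR [0.6556 0.088  0.037 ]
green [ 0.642  -0.1911  0.02  ]
green2 [ 0.3762 -0.1534  0.02  ]
0.15078205656259858 0.1486499660812423 0.1241951576085702 0.12657516574296732
0.75 [0.6229 0.1388 0.0965] 0.09072941974035378
0.85 [0.621  0.138  0.1052] 0.08183791008973779
0.95 [0.6193 0.1373 0.1129] 0.07212870309352157
1.05 [0.6178 0.1367 0.1196] 0.06169880993857414
1.15 [0.6165 0.1362 0.1252] 0.05065244266963552
0.75 [0.4703 0.1434 0.0965] 0.09072941974035378
0.85 [0.4698 0.1426 0.1052] 0.08183791008973779
0.95 [0.4694 0.1419 0.1129] 0.07212870309352157
1.05 [0.469  0.1412 0.1196] 0.06169880993857414
1.15 [0.4687 0.1407 0.1252] 0.05065244266963552
```

>>> {"fn": "jog_arm", "kwargs": {"increments": [[[0, 0, 0, 0, 0, 0, -0.1165], [0, 0, 0, 0, 0, 0, -0.1165], [0, 0, 0, 0, 0, 0, -0.1165], [0, 0, 0, 0, 0, 0, -0.1165], [0, 0, 0, 0, 0, 0, -0.1165], [0, 0, 0, 0, 0, 0, -0.1165], [0, 0, 0, 0, 0, 0, -0.1165], [0, 0.64, 0.47, 0, 0, 0, 0], [0, 0.64, 0.47, 0, 0, 0, 0], [0, 0.64, 0.47, 0, 0, 0, 0], [0, 0.64, 0.47, 0, 0, 0, 0], [0, 0.64, 0.47, 0, 0, 0, 0]]]}}

```text
time_s: 1.7
eef_pos: [0.297, -0.3324, 0.2313]
tcp_rot: [0.0, 0.707, 0.707, 0.0]
force: [1.4, 0.2, -0.0]
width: 0.0426
grip_force: 0.0
```

>>> {"fn": "jog_arm", "kwargs": {"increments": [[[0, 0.64, 0.47, 0, 0, 0, 0], [0, 0.64, 0.47, 0, 0, 0, 0], [0, 0.64, 0.47, 0, 0, 0, 0], [0, 0.64, 0.47, 0, 0, 0, 0], [0, 0.64, 0.47, 0, 0, 0, 0], [0, 0.64, 0.47, 0, 0, 0, 0], [0, 0.64, 0.47, 0, 0, 0, 0], [0, 0.64, 0.47, 0, 0, 0, 0], [0, 0.64, 0.47, 0, 0, 0, 0], [0, 0.64, 0.47, 0, 0, 0, 0], [0, 0.64, 0.47, 0, 0, 0, 0], [0, 0, 0, 0, 0, 0, 0]]]}}

```text
time_s: 3.2
eef_pos: [0.5557, 0.0205, 0.2308]
tcp_rot: [-0.0, 0.706, 0.708, 0.0]
force: [-1.3, -0.6, -0.1]
width: 0.0425
grip_force: 0.0
```

>>> {"fn": "jog_arm", "kwargs": {"increments": [[[0, 0, 0, 0.7, 0, 0, 0], [0, 0, 0, 0.7, 0, 0, 0], [0, 0, 0, 0.7, 0, 0, 0], [0, 0, 0, 0.7, 0, 0, 0], [0, 0, 0, 0.6, 0, 0, 0], [0, 0, 0, 0.4, 0, 0, 0], [0, 0, 0, 0.3, 0, 0, 0], [0, 0, 0, 0.1, 0, 0, 0], [0, 0, 0, 0, 0, 0, 0]]]}}

```text
time_s: 4.32
eef_pos: [0.5549, 0.0183, 0.0215]
tcp_rot: [0.0, 0.707, 0.707, 0.0]
force: [0.8, 0.3, 1.0]
width: 0.0426
grip_force: 0.0
```

Run:
```python
from h import *
print(r.get_state()['eef_pos'])
snap('scene','s3.png',(190,150,370,290),4)
```

```text
[0.55487536 0.01834229 0.02149153]
```

View pics/s3.png

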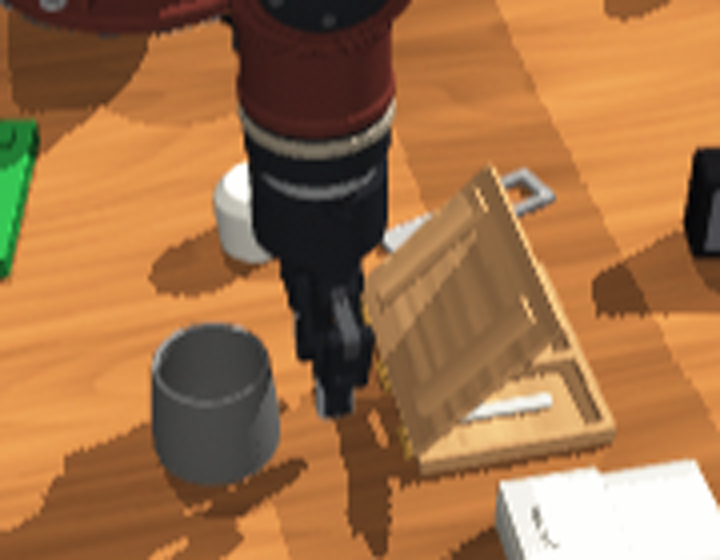

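The fingers are in the gap between the cup and the leaf. I'll lower them slightly, then push the cup toward −y slowly.

>>> {"fn": "jog_arm", "kwargs": {"increments": [[[0, -0.1, 0, 0.16, 0, 0, 0], [0, -0.1, 0, 0, 0, 0, 0], [0, -0.1, 0, 0, 0, 0, 0], [0, -0.1, 0, 0, 0, 0, 0], [0, -0.1, 0, 0, 0, 0, 0], [0, -0.1, 0, 0, 0, 0, 0], [0, -0.1, 0, 0, 0, 0, 0], [0, -0.1, 0, 0, 0, 0, 0], [0, -0.1, 0, 0, 0, 0, 0], [0, -0.1, 0, 0, 0, 0, 0], [0, -0.1, 0, 0, 0, 0, 0], [0, -0.1, 0, 0, 0, 0, 0]]]}}

```text
time_s: 5.88
eef_pos: [0.5548, -0.0418, 0.0133]
tcp_rot: [-0.0, 0.707, 0.707, 0.0]
force: [0.7, 2.7, 0.9]
width: 0.0426
grip_force: 1.1
```

>>> {"fn": "jog_arm", "kwargs": {"increments": [[[0, -0.12, 0, 0, 0, 0, 0], [0, -0.12, 0, 0, 0, 0, 0], [0, -0.12, 0, 0, 0, 0, 0], [0, -0.12, 0, 0, 0, 0, 0], [0, -0.12, 0, 0, 0, 0, 0], [0, -0.12, 0, 0, 0, 0, 0], [0, -0.12, 0, 0, 0, 0, 0], [0, -0.12, 0, 0, 0, 0, 0], [0, -0.1, 0, 0, 0, 0, 0], [0, -0.06, 0, 0, 0, 0, 0], [0, -0.04, 0, 0, 0, 0, 0], [0, 0, 0, 0, 0, 0, 0]]]}}

```text
time_s: 7.38
eef_pos: [0.5548, -0.0997, 0.0133]
tcp_rot: [0.0, 0.707, 0.707, -0.0]
force: [-0.4, 1.9, -0.1]
width: 0.0427
grip_force: 0.5
```

Run:
```python
from h import *
snap('scene','s4.png',(130,150,370,310),3)
print([proj('scene',[.544,-.07,.0])])
```

```text
[[np.float64(234.49049642514), np.float64(256.48676501066166)]]
```

View pics/s4.png

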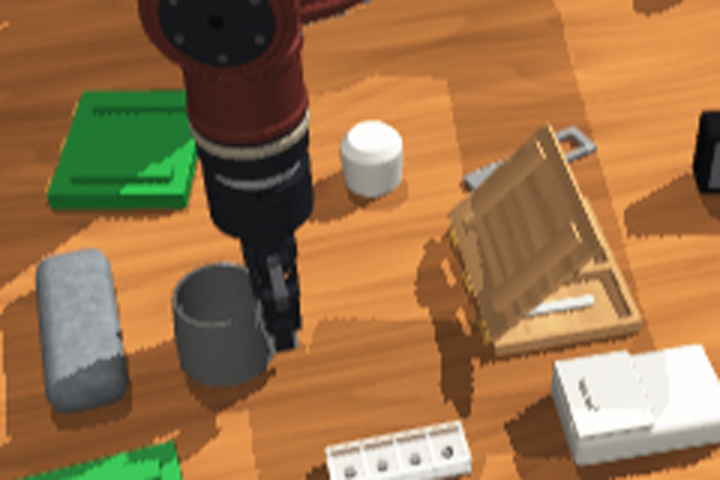

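Cup is upright and clear of the landing area, with a gap to the glasses case. Next I back off, rise, close the fingers and go round to the tray side.

>>> {"fn": "jog_arm", "kwargs": {"increments": [[[0, 0.2, 0, 0, 0, 0, 0], [0, 0.4, 0, 0, 0, 0, 0], [0, 0, 0, -0.7, 0, 0, 0], [0, 0, 0, -0.8, 0, 0, 0], [0, 0, 0, -0.8, 0, 0, 0], [0, 0, 0, -0.8, 0, 0, 0], [1, 0, 0, -0.7, 0, 0, 0], [1, 0.8, 0, 0, 0, 0, 0], [1, 0.8, 0, 0, 0, 0, 0], [1, 0.8, -0.1, 0, 0, 0, 0], [1, 0.8, -0.1, 0, 0, 0, 0], [1, 0.8, 0, 0, 0, 0, 0]]]}}

```text
time_s: 8.93
eef_pos: [0.5437, 0.1331, 0.2033]
tcp_rot: [-0.0, 0.707, 0.708, -0.0]
force: [-0.4, -1.0, 0.8]
width: -0.0001
grip_force: 0.0
```

>>> {"fn": "jog_arm", "kwargs": {"increments": [[[1, 0.8, 0, 0, 0, 0, 0], [1, 0.6, 0, 0, 0, 0, 0], [1, 0, 0, 0.6, 0, 0, 0], [1, 0, 0, 0.6, 0, 0, 0], [1, 0, 0, 0.6, 0, 0, 0], [1, 0, 0, 0.4, 0, 0, 0], [1, 0, 0, 0, 0, 0, 0]]]}}

```text
time_s: 9.8
eef_pos: [0.5428, 0.2013, 0.0919]
tcp_rot: [-0.001, 0.707, 0.708, -0.001]
force: [0.5, -0.1, 0.2]
width: -0.0001
grip_force: 0.0
```

Run:
```python
from h import *
snap('scene','s5.png',(190,130,390,280),4)
```

```text
(no output)
```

View pics/s5.png

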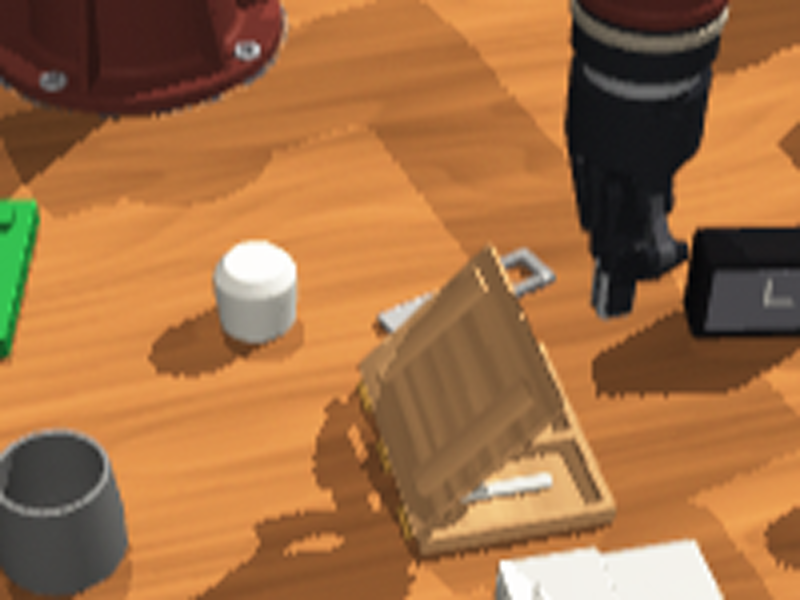

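The fingertips hang on the tray side, clear of the clock. Starting the push on the leaf's inner edge.

>>> {"fn": "jog_arm", "kwargs": {"increments": [[[1, -0.15, 0, 0.07, 0, 0, 0], [1, -0.15, 0, 0.07, 0, 0, 0], [1, -0.15, 0, 0, 0, 0, 0], [1, -0.15, 0, 0, 0, 0, 0], [1, -0.15, 0, 0, 0, 0, 0], [1, -0.12, 0, 0, 0, 0, 0], [1, -0.1, 0, 0, 0, 0, 0], [1, -0.1, 0, 0, 0, 0, 0], [1, -0.1, 0, -0.06, 0, 0, 0], [1, -0.1, 0, -0.06, 0, 0, 0], [1, -0.1, 0, -0.06, 0, 0, 0], [1, -0.1, 0, -0.06, 0, 0, 0]]]}}

```text
time_s: 11.35
eef_pos: [0.5445, 0.1266, 0.0984]
tcp_rot: [-0.0, 0.707, 0.707, -0.0]
force: [-0.9, 3.1, 0.2]
width: -0.0002
grip_force: 1.1
```

>>> {"fn": "jog_arm", "kwargs": {"increments": [[[1, -0.1, 0, -0.05, 0, 0, 0], [1, -0.1, 0, -0.05, 0, 0, 0], [1, -0.1, 0, -0.05, 0, 0, 0], [1, -0.1, 0, -0.04, 0, 0, 0], [1, -0.1, 0, -0.04, 0, 0, 0], [1, -0.1, 0, -0.02, 0, 0, 0], [1, -0.1, 0, 0, 0, 0, 0], [1, -0.1, 0, 0, 0, 0, 0]]]}}

```text
time_s: 12.35
eef_pos: [0.5449, 0.0867, 0.1109]
tcp_rot: [0.0, 0.707, 0.707, 0.0]
force: [-0.1, 1.8, 0.5]
width: 0.0002
grip_force: 0.7
```

Run:
```python
from h import *
snap('scene','s6.png',(160,110,380,275),3.6)
```

```text
(no output)
```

View pics/s6.png

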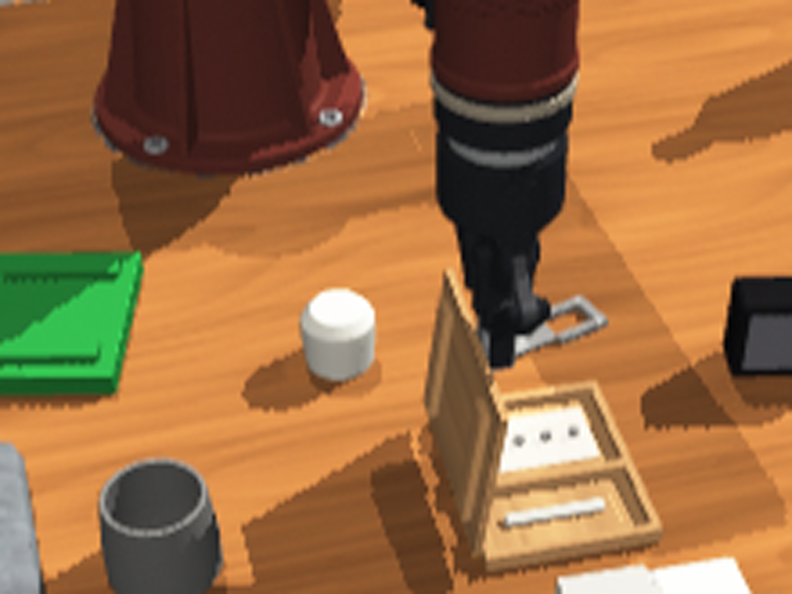

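Run:
```python
import numpy as np
th=np.concatenate([np.linspace(1.41,2.7,31),np.linspace(2.7,3.14,17)[1:]])
y=.0555+.1*np.cos(th)+.010; z=.012+.1*np.sin(th)
print(y[0],z[0]);dy=np.diff(y)/.05;dz=-np.diff(z)/.05
for i in range(0,len(dy),4):print(i,round(th[i],2),np.round(dy[i:i+4].mean(),3),np.round(dz[i:i+4].mean(),3),np.round([y[min(i+4,len(dy))],z[min(i+4,len(dy))]],3))
```

```text
0.08151043115548312 0.11071001010138504
0 1.41 -0.086 -0.006 [0.064 0.112]
4 1.58 -0.085 0.008 [0.047 0.11 ]
8 1.75 -0.083 0.023 [0.031 0.106]
12 1.93 -0.078 0.037 [0.015 0.098]
16 2.1 -0.07 0.049 [0.001 0.089]
20 2.27 -0.061 0.061 [-0.011  0.076]
24 2.44 -0.049 0.07 [-0.021  0.062]
28 2.61 -0.031 0.063 [-0.027  0.05 ]
32 2.76 -0.018 0.052 [-0.031  0.039]
36 2.86 -0.012 0.054 [-0.033  0.029]
40 2.98 -0.006 0.055 [-0.034  0.018]
44 3.08 -0.002 0.055 [-0.034  0.012]
```

>>> {"fn": "jog_arm", "kwargs": {"increments": [[[1, -0.1, 0, 0, 0, 0, 0], [1, -0.1, 0, 0, 0, 0, 0], [1, -0.1, 0, 0, 0, 0, 0], [1, -0.1, 0, 0, 0, 0, 0], [1, -0.09, 0, 0.01, 0, 0, 0], [1, -0.09, 0, 0.01, 0, 0, 0], [1, -0.085, 0, 0.01, 0, 0, 0], [1, -0.085, 0, 0.01, 0, 0, 0], [1, -0.083, 0, 0.02, 0, 0, 0], [1, -0.083, 0, 0.02, 0, 0, 0], [1, -0.083, 0, 0.025, 0, 0, 0], [1, -0.083, 0, 0.025, 0, 0, 0]]]}}

```text
time_s: 13.9
eef_pos: [0.5449, 0.0326, 0.1042]
tcp_rot: [0.0, 0.707, 0.707, 0.0]
force: [-0.2, 2.0, -0.2]
width: 0.0002
grip_force: 0.5
```

>>> {"fn": "jog_arm", "kwargs": {"increments": [[[1, -0.078, 0, 0.037, 0, 0, 0], [1, -0.078, 0, 0.037, 0, 0, 0], [1, -0.078, 0, 0.037, 0, 0, 0], [1, -0.078, 0, 0.037, 0, 0, 0], [1, -0.07, 0, 0.05, 0, 0, 0], [1, -0.07, 0, 0.05, 0, 0, 0], [1, -0.07, 0, 0.05, 0, 0, 0], [1, -0.07, 0, 0.05, 0, 0, 0]]]}}

```text
time_s: 14.9
eef_pos: [0.5448, 0.0031, 0.0867]
tcp_rot: [-0.0, 0.707, 0.707, 0.0]
force: [-0.0, 0.5, 0.2]
width: 0.0001
grip_force: 0.4
```

Run:
```python
from h import *
snap('scene','s7.png',(130,110,350,275),3.6)
```

```text
(no output)
```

View pics/s7.png

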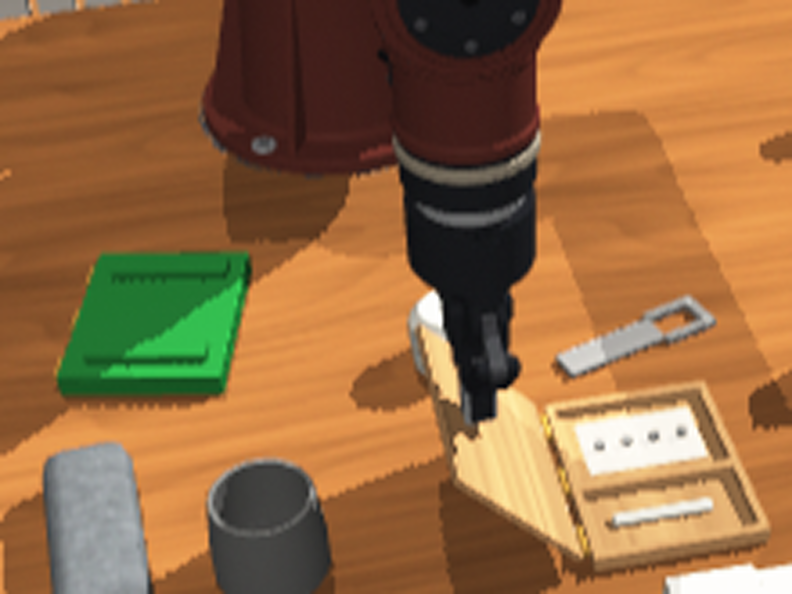

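The leaf is past vertical at about 2.1 rad and following the tip. The landing area is clear, so I continue the arc.

>>> {"fn": "jog_arm", "kwargs": {"increments": [[[1, -0.061, 0, 0.061, 0, 0, 0], [1, -0.061, 0, 0.061, 0, 0, 0], [1, -0.061, 0, 0.061, 0, 0, 0], [1, -0.061, 0, 0.061, 0, 0, 0], [1, -0.05, 0, 0.07, 0, 0, 0], [1, -0.05, 0, 0.07, 0, 0, 0], [1, -0.05, 0, 0.07, 0, 0, 0], [1, -0.05, 0, 0.07, 0, 0, 0], [1, -0.03, 0, 0.063, 0, 0, 0], [1, -0.03, 0, 0.063, 0, 0, 0], [1, -0.03, 0, 0.063, 0, 0, 0], [1, -0.03, 0, 0.063, 0, 0, 0]]]}}

```text
time_s: 16.45
eef_pos: [0.5448, -0.0249, 0.0479]
tcp_rot: [-0.0, 0.707, 0.707, 0.0]
force: [0.0, -0.1, 0.2]
width: -0.0005
grip_force: 0.4
```

>>> {"fn": "jog_arm", "kwargs": {"increments": [[[1, -0.018, 0, 0.052, 0, 0, 0], [1, -0.018, 0, 0.052, 0, 0, 0], [1, -0.018, 0, 0.052, 0, 0, 0], [1, -0.018, 0, 0.052, 0, 0, 0], [1, -0.012, 0, 0.05, 0, 0, 0], [1, -0.012, 0, 0.05, 0, 0, 0], [1, -0.012, 0, 0.05, 0, 0, 0], [1, -0.012, 0, 0.05, 0, 0, 0], [1, -0.006, 0, 0.05, 0, 0, 0], [1, -0.006, 0, 0.05, 0, 0, 0]]]}}

```text
time_s: 17.7
eef_pos: [0.5448, -0.0316, 0.0226]
tcp_rot: [0.0, 0.707, 0.707, -0.0]
force: [0.2, -0.3, 0.2]
width: -0.0001
grip_force: 0.3
```

>>> {"fn": "jog_arm", "kwargs": {"increments": [[[1, 0, 0, 0.04, 0, 0, 0], [1, 0, 0, 0.04, 0, 0, 0], [1, 0, 0, 0.04, 0, 0, 0], [1, 0, 0, 0.03, 0, 0, 0], [1, 0, 0, 0.03, 0, 0, 0], [1, 0, 0, 0.03, 0, 0, 0], [1, 0, 0, 0.02, 0, 0, 0], [1, 0, 0, 0, 0, 0, 0]]]}}

```text
time_s: 18.7
eef_pos: [0.5449, -0.0315, 0.0119]
tcp_rot: [0.0, 0.707, 0.707, 0.0]
force: [-2.2, 0.2, 11.3]
width: -0.0001
grip_force: 5.4
```

>>> {"fn": "jog_arm", "kwargs": {"increments": [[[1, 0, 0, 0.01, 0, 0, 0], [1, 0, 0, 0, 0, 0, 0], [1, 0, 0, -0.1, 0, 0, 0], [1, 0, 0, -0.4, 0, 0, 0], [1, 0, 0, -0.8, 0, 0, 0], [1, 0, 0, -0.8, 0, 0, 0], [1, 0, 0, -0.8, 0, 0, 0], [1, 0, 0, -0.8, 0, 0, 0], [1, 0, 0, -0.8, 0, 0, 0], [1, 0, 0, 0, 0, 0, 0]]]}}

```text
time_s: 19.95
eef_pos: [0.5465, -0.0317, 0.2387]
tcp_rot: [0.002, 0.707, 0.707, 0.002]
force: [-0.4, 0.4, -0.7]
width: 0.0
grip_force: 0.0
```

Run:
```python
from h import *
snap('scene','s8.png',(100,130,380,320),2.8)
```

```text
(no output)
```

View pics/s8.png

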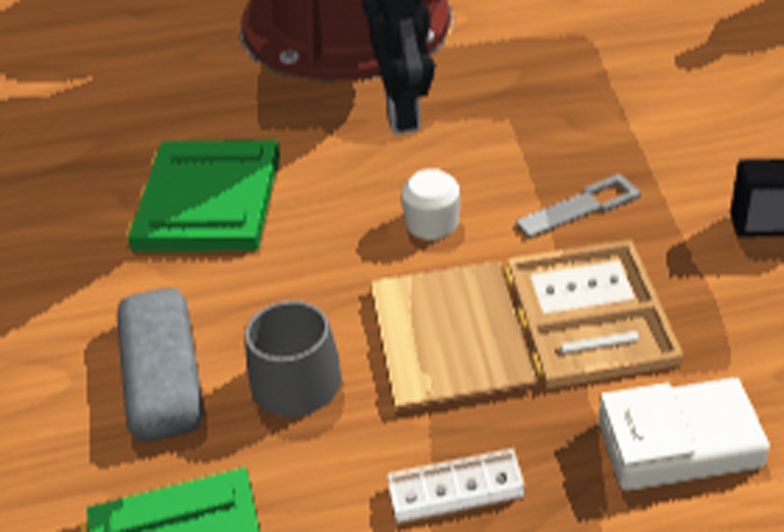

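The leaf lies flat at about (455,335). The cup stands upright and clear at about (293,357), the other objects are where they were, and the hand is up and away.

```bash
python3 -c "
from bench import r
print(r.sign_off())"
```

```text
the job is handed in; nothing more can be done
None
```

I pushed the cup clear, still upright, then turned the leaf over its spine and pressed it flat on the other side without touching the cup; the job is handed in at about 20 s with the hand clear.

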